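Weigh out alloy rings on a spring scale

ROBOT

A 7-joint arm with a two-finger parallel gripper is mounted at the origin on the work surface. World frame = base frame: x ahead of the robot, y to its left, z up, the work surface at z = 0. Lengths are in m, angles in rad, forces in N, time in s.
With the tool pointing down it reaches from about 0.425 to 0.875 m from the base axis. Payload 9.9 kg.
Tool frame: the origin (TCP) lies on the centre line of the jaws, within the pads' length; the fingertips stand 11 mm ahead of it and the grasp point (between the pads) lies 8 mm behind it (env.finger_overhang is the distance from the TCP to the fingertips, in m); z points along the fingers, y is the line along which they close (so a half turn about z gives the same grasp; the last joint's range is limited). The gripper opens to 85 mm and grips with 20 to 120 N. Pads are 22 mm wide; open, the fingers measure 114 mm over their backs; the gripper's body (76 mm by 85 mm) begins 54 mm behind the grasp point. The pads swing forward as they close: fully open they stand 13 mm farther back than shut.
Start: joints at [1.199, 0.576, 0.025, 1.437, -0.015, 1.129, -0.057], TCP at [0.192, -0.647, 0.242] pointing down, gripper open.
Joint ranges: [-2.76, 2.76], [-0.34, 2.15], [-1.52, 1.57], [0.19, 2.46], [-1.09, 4.23], [0.17, 1.99], [-2.82, 2.82]. Speed limits (rad/s): [2.22, 2.22, 3.01, 3.01, 3.14, 3.14, 3.14].

INTERFACE

Orientations are given as a 3x3 rotation matrix whose columns are the frame's x, y, z axes.
In Python, from workcell import env gives the robot as it stands.
- The arm moves only by the tool servo_tool, never from a script. Its argument "plan" is a list that holds one entry, the list of rows, each a list of 7 numbers: the turn, a rotation vector about the tool's x, y, z in degrees, then the shift along the tool's x, y, z in cm, then the closure in counts, from 0 (fully open) to 255 (shut). In form: [[[rx, ry, rz, dx, dy, dz, grip], ...]]. A call has 1 to 10 rows; each row shifts and turns the commanded pose from where the row before left it, along the tool's axes as they then stand; what a row does not reach is not made up. A row lasts 1/12 s, in which the tool goes at most 41.7 mm and 7.16 degrees, less where a joint would pass 70% of its speed; a pose out of reach is approached as far as the arm can. A call with a gripper value outside its range is refused whole. The fingers move at their own pace and stop on an object; "force" is the grip in N (left out, the last holds). Time passes only in rows, so rows that do not move let the fingers close. It gives the time, the measured TCP pose, the force, the opening and the grip force at its end, in the units of the state.
- env.observe(): the state, without advancing time (a new reading comes with each control period).
- env.grab_frame(name): name is "scene" or "top" or "wrist"; returns the picture (420x560x3 uint8, red, green, blue); there is no depth.
- env.calibration(name): a dict with "fx", "fy", "cx", "cy" (pixels), "origin" and "orientation" of the camera in the world; the wrist camera has in their place "hand_eye" (4x4, takes a point from camera to tool coordinates, whose origin is the TCP and whose axes are the flange's). Camera axes: x right, y down, z forward; pixel columns grow to the right and rows downward; lengths in m; the calibration is good to about 2 mm. A picture is of the moment at which its call begins: read the wrist's pose just before it. calibration takes no time and is no camera call.
- env.job_done(): hands the job in; it is judged then, once.
The state is a dict: "t": time; "joint_positions": joint angles; "joint_velocities": joint speeds; "tau": joint torques, N m; "ee_pos": TCP position; "orientation": TCP orientation; "contact_force": force on the tool from outside, world axes, zero at the start; "moment": the same for the moment, N m; "width": opening from 0.0 (shut) to 1.0 (fully open); "gripper_force": force on a finger pad.
Only numpy, scipy, OpenCV 4.12 (cv2) and the standard library are available. Lean on these libraries where they do the work, as an engineer would, in place of code of your own. Each camera call takes 0.05 s, during which the arm holds its last target. There are 200 camera calls.

TASK

Weigh out a charge of casting alloy: slip metal rings from the blue mat over the brass spindle of the spring scale, one after another, until the orange pointer comes to rest inside the green band. The rings on the scale must lie flat in a stack around the spindle, and rings not needed must stay lying flat on the mat or bench. Load the pan gently, never driving the pointer down into the red overload band, and leave the denture cast, spatula and crucible where they are.

Things in the scene. Friction and masses are not known exactly. Their poses are not given: they have to be found in the camera images.
- pan (a joint): how far the pan (with its orange pointer) has sunk, in m: 0 = up, grows downward, end stop 0.058. Green band 0.026 to 0.044, red overload band from 0.054. Spring about 150 N/m, damped, settles in under 1 s. Empty it rests between 0 and 0.009 (its weight varies); each ring sinks it 10 to 14 mm more, so two or three rings are needed
- pan_centre (a point): centre of the flat top of the round steel pan (90 mm across), 104 mm above the bench less the pan's travel. On the pan stands a brass spindle 11 mm thick, 42 mm tall, flat-topped, 1 mm chamfer, swinging round the centre only if pushed hard. Its axis is 6 mm off this point, in a direction that always differs and is not reported: see or feel for it. A ring that misses rests on its top
- scale: fixed grey scale housing, 130 (x) by 180 (y) by 36 mm high; origin on the bench under the pan's centre; reaches 70 mm to -y, 110 mm to +y. Other sides of the pan are clear: only in +y an upright gauge plate stands
- gauge (a point): middle of the green band on the +x face of the white gauge plate (36 mm wide in y, 8 mm thick in x, 84 mm in +y from the pan's centre, top 114 mm above the bench; same axes as the scale). The orange pointer runs from the pan along y in front of that face
- mat: blue mat, 190 by 190 by 3 mm, fixed; origin at the centre of its underside, axes along its sides. The four rings start on it about 96 mm apart
- ring0: metal alloy ring, outer diameter 48 mm, hole 16 mm (straight, no chamfer), 13 mm thick, about 0.18 kg (varies by 12 percent); starts lying flat on the mat; origin at the centre of its underside, z along its axis
- ring1: metal alloy ring, outer diameter 48 mm, hole 16 mm (straight, no chamfer), 13 mm thick, about 0.18 kg (varies by 12 percent); starts lying flat on the mat; origin at the centre of its underside, z along its axis
- ring2: metal alloy ring, outer diameter 48 mm, hole 16 mm (straight, no chamfer), 13 mm thick, about 0.18 kg (varies by 12 percent); starts lying flat on the mat; origin at the centre of its underside, z along its axis
- ring3: metal alloy ring, outer diameter 48 mm, hole 16 mm (straight, no chamfer), 13 mm thick, about 0.18 kg (varies by 12 percent); starts lying flat on the mat; origin at the centre of its underside, z along its axis
- denture: terracotta stone cast carrying a pink denture, 66 by 74 mm, 43 mm tall, origin at the centre of its underside; leave alone
- spatula: lab spatula 170 mm long lying along its x, about 20 mm high or less; leave alone
- crucible: small white cup, 56 mm across, 45 mm tall, origin at the centre of its underside; leave alone
There are look-alikes about, which are no part of the job. What is shaped like the ring3 but purple is not meant.

How it is judged:
By the outcome, as a careful person would: the job done as asked, in the order asked, and still so for the second after the job is handed in, with the robot touching nothing.
It also fails if it takes over 72 s, if anything falls off the work surface, if the arm or the gripper's body presses on something with over 40 N, if the wrist force passes 120 N, or if a joint passes its speed limit or range.

## Working session

There is one attempt and no reset: what is moved stays moved. The work goes in short steps, Python scripts to look and compute and a tool call to move; the robot and the scene stay as the last step left them, time stands still between calls to the robot, and variables do not carry over. Pictures are saved under pics/ and viewed, at most 10 in all, crops included, and the job is handed in when it is done.

Besides the shell and the picture viewer there is one more tool, called as name(argument=value, ...), one argument or row to a line, values as JSON. servo_tool: Moves the arm, as the interface text tells. Its arguments: {"type":"object","properties":{"plan":{"type":"array"},"force":{"type":"number"}},"required":["plan"]}

```bash
ls; mkdir -p pics; python3 - <<'E'
from workcell import env
import cv2,numpy as np
s=env.observe(); print({k:np.round(v,3).tolist() for k,v in s.items()}, env.finger_overhang)
a=env.grab_frame("scene");b=env.grab_frame("top")
cv2.imwrite("pics/scene0.png",a[:,:,::-1]);cv2.imwrite("pics/top0.png",b[:,:,::-1])
for n in("scene","top","wrist"):
    print(n,{k:np.round(v,4).tolist() for k,v in env.calibration(n).items()})
E
```

```text
pics
{'t': 0.0, 'joint_positions': [1.199, 0.577, 0.025, 1.438, -0.015, 1.129, -0.057], 'joint_velocities': [-0.001, -0.002, -0.002, -0.0, -0.001, -0.002, 0.001], 'tau': [-0.0, -76.574, 2.251, -28.597, 0.015, 0.013, 0.0], 'ee_pos': [0.191, -0.647, 0.241], 'orientation': [[0.959, 0.284, -0.001], [0.284, -0.959, 0.002], [-0.0, -0.002, -1.0]], 'contact_force': [0.084, 0.137, 0.206], 'moment': [-0.001, 0.005, 0.018], 'gripper_force': 0.0, 'width': 1.0} 0.011
scene {'fx': 418.168, 'fy': 418.168, 'cx': 278.7816, 'cy': 199.9912, 'origin': [1.027, 0.4086, 0.6246], 'orientation': [[-0.7202, 0.4659, -0.514], [0.6938, 0.4832, -0.5341], [-0.0005, -0.7413, -0.6712]]}
top {'fx': 438.5316, 'fy': 438.5316, 'cx': 283.509, 'cy': 207.0224, 'origin': [0.523, -0.0332, 0.987], 'orientation': [[0.0271, -0.9961, 0.0844], [-0.9996, -0.0269, 0.0033], [-0.001, -0.0844, -0.9964]]}
wrist {'fx': 333.5574, 'fy': 333.5574, 'cx': 274.995, 'cy': 208.445, 'hand_eye': [[0.0015, -0.9545, -0.2982, 0.0748], [1.0, 0.0015, 0.0001, -0.0007], [0.0003, -0.2982, 0.9545, -0.1326], [0.0, 0.0, 0.0, 1.0]]}
```

View pics/scene0.png

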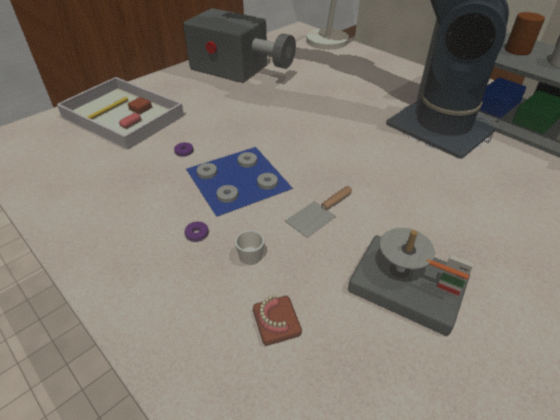

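View pics/top0.png

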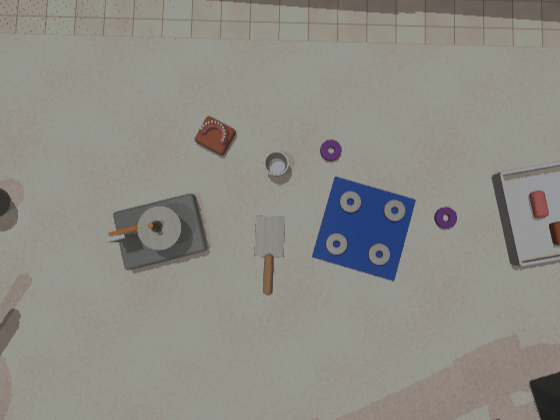

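Four grey rings lie on the blue mat (top: (350,202), (395,211), (336,244), (379,254)). The purple look-alikes are off the mat (top: (331,150), (446,218)) and are not meant. The scale's spindle is at top ≈(155,226).

```bash
cat > h.py <<'E'
from workcell import env
import cv2,numpy as np
def cam(n,s=None):
    c=env.calibration(n); K=(c["fx"],c["fy"],c["cx"],c["cy"])
    if n!="wrist": return K,np.array(c["origin"]),np.array(c["orientation"])
    s=s or env.observe(); H=np.array(c["hand_eye"]); R=np.array(s["orientation"])
    return K,np.array(s["ee_pos"])+R@H[:3,3],R@H[:3,:3]
def ray(C,p):
    K,o,R=C; d=R@np.array([(p[0]-K[2])/K[0],(p[1]-K[3])/K[1],1]); return o,d/np.linalg.norm(d)
def onz(C,p,z):
    o,d=ray(C,p); return o+d*(z-o[2])/d[2]
def tri(rs):
    A=np.zeros((3,3));b=np.zeros(3)
    for o,d in rs:
        P=np.eye(3)-np.outer(d,d);A+=P;b+=P@o
    x=np.linalg.solve(A,b); return x,[float(np.linalg.norm((np.eye(3)-np.outer(d,d))@(x-o))) for o,d in rs]
def proj(C,X):
    K,o,R=C; q=R.T@(np.asarray(X)-o); return np.array([K[0]*q[0]/q[2]+K[2],K[1]*q[1]/q[2]+K[3]])
def hsv(im): return cv2.cvtColor(im,cv2.COLOR_RGB2HSV)
def blobs(m,a=20):
    n,l,st,c=cv2.connectedComponentsWithStats(m.astype(np.uint8),connectivity=8)
    return [(st[i][4],c[i],st[i][:4],l==i) for i in range(1,n) if st[i][4]>=a]
E
python3 - <<'E'
from h import *
np.set_printoptions(precision=4,suppress=True)
I={n:cv2.imread(f"pics/{n}0.png")[:,:,::-1].copy() for n in("scene","top")}
C={n:cam(n) for n in I}; R={}
for n,im in I.items():
    H=hsv(im).astype(int); blue=(H[...,0]>105)&(H[...,0]<128)&(H[...,1]>130)
    b=max(blobs(blue),key=lambda b:b[0])
    cs,_=cv2.findContours(b[3].astype(np.uint8),cv2.RETR_EXTERNAL,cv2.CHAIN_APPROX_NONE)
    hull=cv2.convexHull(cs[0]); m=np.zeros(blue.shape,np.uint8); cv2.fillPoly(m,[hull],1)
    print(n,"mat",cv2.boxPoints(cv2.minAreaRect(cs[0])).round().tolist())
    rr=[x for x in blobs((m>0)&(H[...,1]<90)&(H[...,2]>90),60)]
    # hull centroid of each ring
    out=[]
    for x in rr:
        k,_=cv2.findContours(x[3].astype(np.uint8),cv2.RETR_EXTERNAL,cv2.CHAIN_APPROX_NONE)
        M=cv2.moments(cv2.convexHull(k[0]));p=np.array([M['m10']/M['m00'],M['m01']/M['m00']])
        out.append((p,onz(C[n],p,.012))); print(n,x[0],p,out[-1][1])
    R[n]=out
    br=(H[...,0]>8)&(H[...,0]<28)&(H[...,1]>110)
    for x in blobs(br,10): 
        p=x[1]
        if (n=="top" and 100<p[0]<215 and 180<p[1]<275) or (n=="scene" and p[0]>345 and 220<p[1]<330): print(n,"brass/orange",x[0],p,x[2])
for p,X in R["top"]:
    q=min(R["scene"],key=lambda r:np.linalg.norm(r[1][:2]-X[:2]))
    print("ring",tri([ray(C["top"],p),ray(C["scene"],q[0])]))
print(onz(C["top"],(159,228),.1))
a=I["scene"][215:335,340:480];b=I["top"][185:280,100:220]
cv2.imwrite("pics/c1.png",np.hstack([cv2.resize(a,(400,343),interpolation=2)[:,:,::-1],cv2.resize(b,(400,343),interpolation=2)[:,:,::-1]]))
E
```

```text
scene mat [[189.0, 169.0], [269.0, 140.0], [287.0, 189.0], [207.0, 218.0]]
scene 217 [246.7062 158.893 ] [ 0.5104 -0.2413  0.012 ]
scene 220 [205.9832 169.2909] [ 0.6069 -0.2771  0.012 ]
scene 252 [266.9755 180.0628] [ 0.53  -0.147  0.012]
scene 274 [226.4269 193.0571] [ 0.6257 -0.1762  0.012 ]
scene brass/orange 21 [413.619  232.7619] [411 231   6   6]
scene brass/orange 17 [409.7059 246.6471] [408 243   5   8]
scene brass/orange 197 [448.4975 269.0203] [428 260  41  19]
top mat [[312.0, 257.0], [335.0, 176.0], [416.0, 200.0], [393.0, 280.0]]
top 315 [350.046  201.2838] [ 0.6224 -0.1782  0.012 ]
top 316 [394.2425 209.8957] [ 0.6058 -0.2769  0.012 ]
top 329 [336.0727 243.515 ] [ 0.5276 -0.1486  0.012 ]
top 331 [378.9544 253.7185] [ 0.5076 -0.2437  0.012 ]
top brass/orange 26 [150.5 225. ] [148 223   6   5]
top brass/orange 110 [123.0364 230.4909] [109 226  29  10]
ring (array([ 0.6231, -0.179 ,  0.0086]), [0.000529199637007937, 0.000529199637007875])
ring (array([ 0.6062, -0.2775,  0.0113]), [0.0005036423441573949, 0.0005036423441572535])
ring (array([ 0.5278, -0.1491,  0.0095]), [0.00027167935723865146, 0.00027167935723850184])
ring (array([ 0.5077, -0.2445,  0.0089]), [0.00014032640339931257, 0.00014032640339939288])
[0.5487 0.2203 0.1   ]
```

View pics/c1.png

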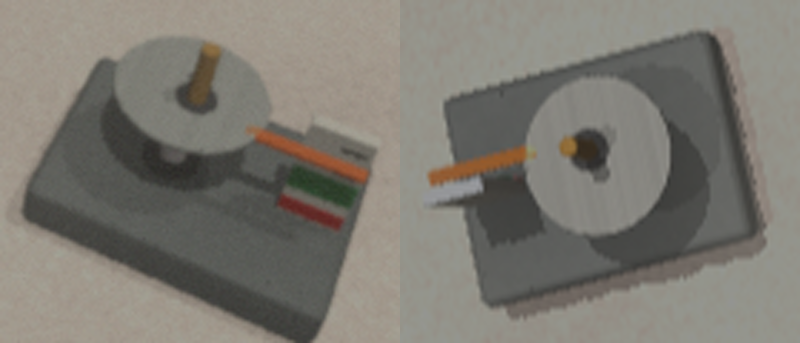

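servo_tool(
  plan=[
    [[0,0,0,2.9,-2.4,0,0],[0,0,0,2.9,-2.4,0,0],[0,0,0,2.9,-2.4,0,0],[0,0,0,2.9,-2.4,0,0],[0,0,0,2.9,-2.4,0,0],[0,0,0,2.9,-2.4,0,0],[0,0,0,2.9,-2.4,0,0],[0,0,0,2.9,-2.4,0,0],[0,0,0,2.9,-2.4,0,0],[0,0,0,2.9,-2.4,0,0]],
  ],
)

```text
t: 0.93
ee_pos: [0.4021, -0.3331, 0.2422]
orientation: [[0.959, 0.284, -0.0], [0.284, -0.959, 0.0], [-0.0, -0.0, -1.0]]
contact_force: [1.5, -0.8, 0.2]
width: 0.998
gripper_force: 0.0
```

servo_tool(
  plan=[
    [[0,0,0,2.2,-1.8,1.5,0],[0,0,0,2.2,-1.8,1.5,0],[0,0,0,2.2,-1.8,1.5,0],[0,0,0,2.2,-1.8,1.5,0],[0,0,0,2.2,-1.8,1.5,0],[0,0,0,2.2,-1.8,1.5,0],[0,0,0,2.2,-1.8,1.5,0],[0,0,0,2.2,-1.8,1.5,0],[0,0,0,0,0,0,0],[0,0,0,0,0,0,0]],
  ],
)

```text
t: 1.77
ee_pos: [0.5296, -0.1447, 0.1211]
orientation: [[0.958, 0.287, -0.002], [0.287, -0.958, 0.001], [-0.002, -0.002, -1.0]]
contact_force: [0.2, -1.9, -0.2]
width: 1.004
gripper_force: 0.0
```

```bash
cat >> h.py <<'E'
def wring(im,C,guess,z,maxd=.04):
    """grey ring on the mat in a wrist picture: ellipse of hull, on plane z (mid of ring)"""
    H=hsv(im).astype(int); blue=(H[...,0]>100)&(H[...,0]<130)&(H[...,1]>110)
    best=None; g=proj(C,guess)
    for x in blobs((~blue)&(H[...,2]>60),800):
        if x[0]>40000: continue
        d=np.linalg.norm(x[1]-g)
        if best is None or d<best[0]: best=(d,x)
    k,_=cv2.findContours(best[1][3].astype(np.uint8),cv2.RETR_EXTERNAL,cv2.CHAIN_APPROX_NONE)
    return best[1],cv2.fitEllipse(cv2.convexHull(k[0]))
def shift(s,X): return np.array(s["orientation"]).T@(np.asarray(X)-s["ee_pos"])*100
E
python3 - <<'E'
from h import *
np.set_printoptions(precision=4,suppress=True)
s=env.observe(); im=env.grab_frame("wrist"); C=cam("wrist",s)
cv2.imwrite("pics/w1.png",im[:,:,::-1])
x,e=wring(im,C,[.5278,-.1491,.016],.016)
print(x[0],x[2],e,onz(C,e[0],.016),onz(C,e[0],.012),"tcp",s["ee_pos"])
P,r=tri([ray(cam("top"),(150.5,225)),ray(cam("scene"),(413.6,232.8))]);print("spindle",P,r,shift(s,P))
E
```

```text
2867 [250 181  64  63] ((281.1435241699219, 212.1411590576172), (62.67140579223633, 63.005428314208984), 86.73416900634766) [ 0.5283 -0.1491  0.016 ] [ 0.527  -0.1495  0.012 ] tcp [ 0.5296 -0.1447  0.1211]
spindle [0.5529 0.2265 0.1372] [7.283637840896111e-05, 7.283637840902008e-05] [ 12.9056 -34.8874  -1.5775]
```

View pics/w1.png

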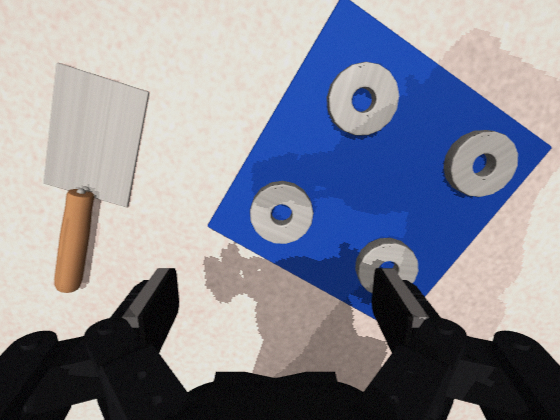

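Ring at wrist (281,212); the other views agree to 1 mm. Spatula stays to the left. Next, look at the spindle from near.

servo_tool(
  plan=[
    [[0,0,0,1.3,-3.5,-1.2,0],[0,0,0,1.3,-3.5,-1.2,0],[0,0,0,1.3,-3.5,-1.2,0],[0,0,0,1.3,-3.5,-1.2,0],[0,0,0,1.3,-3.5,-1.2,0],[0,0,0,1.3,-3.5,-1.2,0],[0,0,0,1.3,-3.5,-1.2,0],[0,0,0,1.3,-3.5,-1.2,0],[0,0,0,1.3,-3.5,-1.2,0],[0,0,0,1.3,-3.5,-1.2,0]],
  ],
)

```text
t: 2.65
ee_pos: [0.555, 0.2255, 0.2438]
orientation: [[0.96, 0.281, 0.001], [0.281, -0.96, -0.0], [0.001, 0.001, -1.0]]
contact_force: [0.2, -0.8, -0.0]
width: 1.001
gripper_force: 0.0
```

servo_tool(
  plan=[
    [[0,0,0,0,0,0,0],[0,0,0,0,0,0,0],[0,0,0,0,0,0,0]],
  ],
)

```text
t: 2.9
ee_pos: [0.555, 0.2239, 0.2425]
orientation: [[0.959, 0.282, 0.0], [0.282, -0.959, -0.001], [0.0, 0.001, -1.0]]
contact_force: [-0.5, -1.5, 0.2]
width: 0.999
gripper_force: 0.0
```

```bash
python3 - <<'E'
from h import *
np.set_printoptions(precision=4,suppress=True)
s=env.observe(); im=env.grab_frame("wrist"); C=cam("wrist",s)
cv2.imwrite("pics/w2.png",im[:,:,::-1])
print(s["ee_pos"],s["orientation"],"expected px",proj(C,[.5529,.2265,.1372]))
H=hsv(im).astype(int)
for b in blobs((H[...,0]>8)&(H[...,0]<30)&(H[...,1]>110)&(H[...,2]>60),60): print(b[:3])
E
```

```text
[0.555  0.2239 0.2425] [[ 0.9593  0.2823  0.0004]
 [ 0.2823 -0.9593 -0.001 ]
 [ 0.0001  0.0011 -1.    ]] expected px [271.5503 210.7024]
(np.int32(779), array([196.7035, 189.5879]), array([158, 184,  78,  12], dtype=int32))
(np.int32(306), array([272.7549, 208.3366]), array([266, 194,  15,  28], dtype=int32))
(np.int32(483), array([433.1553, 285.1077]), array([422, 268,  24,  38], dtype=int32))
```

View pics/w2.png

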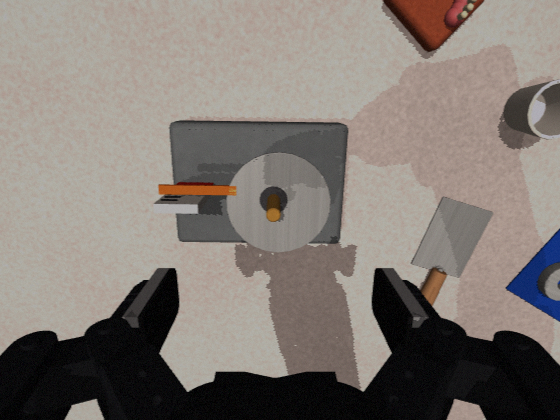

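```bash
python3 - <<'E'
from h import *
np.set_printoptions(precision=4,suppress=True,linewidth=200)
for f,(r0,r1,c0,c1) in {"w2":(190,226,262,286),"top0":(218,234,142,164),"scene0":(226,256,402,422)}.items():
    im=cv2.imread(f"pics/{f}.png")[:,:,::-1]; c=im[r0:r1,c0:c1].astype(int)
    print(f,"R-B, then R"); st=2 if f=="w2" else 1
    print(c[::st,::st,0]-c[::st,::st,2]); print(c[::st,::st,0])
E
```

```text
w2 R-B, then R
[[ 10   2   5   3   3   1   2   3   2   3   2   9]
 [  4   4   1  -1   3   2   0   5   2   2   0   1]
 [  2   1  -1  -2  15  37  40  12   5   0   1   3]
 [  1   2   3  19  51  51  51  53  22   3   1   2]
 [  2   1   0  53  51  51  53  52  40  12   0   4]
 [  4   2   6  52  49  50  51  51  45  12   0   2]
 [  3   2   7  49  49  51  50  47  43  13   2   3]
 [  2   2  13  49  49  55  50  52  40  10   2   2]
 [ -1   2  16  48  49  50  51  50  41  15   1   3]
 [ 10   1  18  48  64  90  88  57  44  18  -1   6]
 [  9  10  23  87 103 109 113 101  87  17   5   9]
 [ 10  11  52 107 111 109 111 116 102  36   9   8]
 [  9  12  63 112 110 115 114 113 117  54   9  10]
 [ 12  10  55 114 113 110 110 112 115  39   5   6]
 [  9   9  25  99 112 109 111 111 100  18   7  11]
 [ 12  13   9  32  92 112 109  78  24   5   7   8]
 [ 12   9  13  13   9  11   9  11  11   7  11   8]
 [ 11  11   9  13  11   9   9  11  10   9   9   9]]
[[150  60  53  54  54  55  54  52  54  55  49 123]
 [ 80  56  54  57  54  55  54  50  47  52  43  50]
 [ 54  49  52  49  53  68  66  52  46  41  44  44]
 [ 53  55  49
[... 7032 characters left out ...]
77  83 104 121 127 127 125 128 126]
 [ 72  64  64  71  76  91  96  91  92  92  81  70  72  91 113 127 128 126 127 124]
 [ 74  65  68  70  80  90  91  93  95  94  77  71  71  86 112 126 126 128 128 126]
 [ 83  67  65  69  72  84  91  91  93  84  76  68  71  76 113 125 129 127 131 123]
 [101  77  67  66  70  76  80  84  82  75  69  71  70  80 114 125 126 127 126 127]
 [117  99  82  71  69  69  70  75  69  70  67  66  70  91 117 125 128 126 127 121]
 [125 117 108  97  83  70  73  66  72  73  74  83  89 111 122 126 128 125 125 125]
 [127 122 127 119 109  97  89  84  80  81  97 110 113 121 127 125 129 128 125 122]
 [125 127 124 128 126 119 112 110 109 112 122 123 125 125 127 128 126 124 122 124]]
```

```bash
cat >> h.py <<'E'
def cap(im,c,thr,lo=0,rad=14):
    """centroid of bright brass cap near pixel c, weighted R-B above lo, clipped at full"""
    x0,y0=int(c[0])-rad,int(c[1])-rad
    d=im[y0:y0+2*rad+1,x0:x0+2*rad+1].astype(float); d=d[...,0]-d[...,2]
    w=np.clip((d-lo)/(thr-lo),0,1); b=max(blobs(w>0.05,5),key=lambda b:w[b[3]].sum()); w=w*b[3]
    ys,xs=np.mgrid[:w.shape[0],:w.shape[1]]
    return np.array([(w*xs).sum()/w.sum()+x0,(w*ys).sum()/w.sum()+y0]),w.sum()
E
python3 - <<'E'
from h import *
np.set_printoptions(precision=4,suppress=True,linewidth=200)
L=lambda f:cv2.imread(f"pics/{f}.png")[:,:,::-1]
s=env.observe()
pw=cap(L("w2"),(273,215),110,56); pt=cap(L("top0"),(150,225),86,27,7); ps=cap(L("scene0"),(413,232),66,42,9)
print(pw,pt,ps)
W,T,S=(cam("wrist",s),pw[0]),(cam("top"),pt[0]),(cam("scene"),ps[0])
for k in((W,T),(W,S),(T,S),(W,T,S)): print(tri([ray(*x) for x in k]))
for z in(.137,.140,.143,.146): print(z,onz(*W,z),onz(*T,z),onz(*S,z))
E
```

```text
(array([272.8588, 214.3419]), np.float64(132.44444444444446)) (array([150.0453, 225.1464]), np.float64(19.101694915254235)) (array([413.6306, 232.24  ]), np.float64(17.708333333333332))
(array([0.5526, 0.2249, 0.1445]), [0.0002510013467956361, 0.00025100134679584637])
(array([0.5494, 0.2244, 0.1345]), [0.0005628292377207721, 0.000562829237720717])
(array([0.5528, 0.2266, 0.1385]), [0.00032251477160148175, 0.0003225147716014733])
(array([0.5522, 0.2258, 0.139 ]), [0.0018181194341122054, 0.001068897487124145, 0.0010740922127451097])
0.137 [0.5504 0.2241 0.137 ] [0.5527 0.2274 0.137 ] [0.5516 0.2258 0.137 ]
0.14 [0.5514 0.2244 0.14  ] [0.5526 0.2265 0.14  ] [0.5545 0.2269 0.14  ]
0.143 [0.5523 0.2246 0.143 ] [0.5525 0.2255 0.143 ] [0.5574 0.2281 0.143 ]
0.146 [0.5533 0.2249 0.146 ] [0.5524 0.2246 0.146 ] [0.5603 0.2292 0.146 ]
```

servo_tool(
  plan=[
    [[0,0,0,-3.5,0,0,0],[0,0,0,-3.5,0,0,0],[0,0,0,0,0,0,0],[0,0,0,0,0,0,0],[0,0,0,0,0,0,0]],
  ],
)

```text
t: 3.37
ee_pos: [0.4884, 0.2045, 0.2427]
orientation: [[0.96, 0.282, 0.001], [0.282, -0.96, -0.0], [0.001, 0.0, -1.0]]
contact_force: [1.3, 0.3, -0.1]
width: 0.999
gripper_force: 0.0
```

```bash
python3 - <<'E'
from h import *
np.set_printoptions(precision=4,suppress=True,linewidth=200)
s=env.observe(); im=env.grab_frame("wrist"); C=cam("wrist",s); cv2.imwrite("pics/w3.png",im[:,:,::-1])
g=proj(C,[.5522,.2248,.141]); 
H=im.astype(int); d=H[...,0]-H[...,2]
print(s["ee_pos"],g); b=[x[:3] for x in blobs(d>80,40) if abs(x[1]-g).max()<40]; print(b)
p,a=cap(im,b[0][1],110,56); print(p,a)
s1=dict(ee_pos=np.array([.555,.2239,.2425]),orientation=np.array([[.9593,.2823,.0004],[.2823,-.9593,-.001],[.0001,.0011,-1]]))
print(tri([ray(C,p),ray(cam("wrist",s1),(272.86,214.34))]))
for z in(.137,.14,.143,.146): print(z,onz(C,p,z))
x0,y0=p.astype(int); print(d[y0-16:y0+16:2,x0-12:x0+14:2])
E
```

```text
[0.4884 0.2045 0.2427] [273.7727 116.5814]
[(np.int32(176), array([273.017 , 117.1761]), array([266, 110,  15,  15], dtype=int32))]
[273.0067 117.2184] 169.31481481481478
(array([0.5517, 0.2252, 0.141 ]), [2.3716187730003273e-05, 2.371618772991829e-05])
0.137 [0.5515 0.2252 0.137 ]
0.14 [0.5516 0.2252 0.14  ]
0.143 [0.5517 0.2252 0.143 ]
0.146 [0.5518 0.2252 0.146 ]
[[  8  11  10   8   5   1   2   3   1   7   8  11   9]
 [  9   9   3   1   0   2   4   5   4   5  -1   7  11]
 [  9   5   1   1   2   2   4   4   2   5   3   2   8]
 [  4   3   1   3   2   3   3   3   0   1   2   0   0]
 [  1   4   2   3   2  22  46  36   2   1   2   0   1]
 [  2   2   2   5  84 105 109 107  88  15  -2   2   2]
 [  1   1   2  78 113 113 116 116 118  74   3   2   1]
 [  3   2  28 106 114 116 113 117 122 107  27   0   0]
 [  3   0  40 111 116 115 115 116 116 114  44   3  -1]
 [  1  -1  38 116 117 117 114 118 120 112  31   3   1]
 [  2   2   1  96 115 114 116 118 116  90  13   2   2]
 [  3   3   4  44  97 113 113 114  99  50   2   0   4]
 [  6   2   2   0  10  71  49  65  15   3   2   0   4]
 [ 13   5   0   2   0   1   5  -2   2   1   1   4  10]
 [ 11  12   9   3   3  -2   3   3   3   2   3   6  10]
 [ 10  12   8   7   8   2   1   5   4   8   5   7  10]]
```

servo_tool(
  plan=[
    [[0,0,0,-1.28,3.53,1.2,0],[0,0,0,-1.28,3.53,1.2,0],[0,0,0,-1.28,3.53,1.2,0],[0,0,0,-1.28,3.53,1.2,0],[0,0,0,-1.28,3.53,1.2,0],[0,0,0,-1.28,3.53,1.2,0],[0,0,0,-1.28,3.53,1.2,0],[0,0,0,-1.28,3.53,1.2,0],[0,0,0,-1.28,3.53,1.2,0],[0,0,0,-1.28,3.53,1.2,0]],
  ],
)

```text
t: 4.25
ee_pos: [0.4655, -0.1716, 0.1216]
orientation: [[0.959, 0.283, 0.001], [0.283, -0.959, -0.0], [0.001, 0.001, -1.0]]
contact_force: [-0.1, 1.0, -0.3]
width: 1.001
gripper_force: 0.0
```

servo_tool(
  plan=[
    [[0,0,0,0,0,0,0],[0,0,0,0,0,0,0],[0,0,0,0,0,0,0]],
  ],
)

```text
t: 4.5
ee_pos: [0.4656, -0.1692, 0.122]
orientation: [[0.959, 0.283, -0.0], [0.283, -0.959, 0.0], [0.0, -0.0, -1.0]]
contact_force: [-0.2, 0.7, 0.1]
width: 1.0
gripper_force: 0.0
```

```bash
python3 - <<'E'
from h import *
np.set_printoptions(precision=4,suppress=True,linewidth=200)
s=env.observe(); im=env.grab_frame("wrist"); C=cam("wrist",s); cv2.imwrite("pics/w4.png",im[:,:,::-1])
s1=dict(ee_pos=np.array([.5296,-.1447,.1211]),orientation=np.array([[.958,.287,-.002],[.287,-.958,.001],[-.002,-.002,-1.]]))
C1=cam("wrist",s1); im1=cv2.imread("pics/w1.png")[:,:,::-1]
print(s["ee_pos"])
for g in ([.5283,-.1491,.016],[.6231,-.179,.016],[.5077,-.2445,.016],[.6062,-.2775,.016]):
    try:
        x,e=wring(im,C,g,0); x1,e1=wring(im1,C1,g,0)
        P,r=tri([ray(C,e[0]),ray(C1,e1[0])]); print(x[0],np.array(e[0]),e[1],onz(C,e[0],.014),onz(C1,e1[0],.014),"tri",P,r,shift(s,P))
    except Exception as ex: print(ex)
E
```

```text
[ 0.4656 -0.1692  0.122 ]
3401 [273.5815 119.4016] (68.49337768554688, 70.55827331542969) [ 0.5272 -0.1492  0.014 ] [ 0.5277 -0.1493  0.014 ] tri [ 0.5272 -0.1493  0.0124] [0.00010166321153176516, 0.0001016632115316493] [ 6.469  -0.1655 10.9615]
1319 [361.4081  -6.7203] (63.014835357666016, 70.82914733886719) [ 0.6165 -0.1805  0.014 ] [ 0.6218 -0.1785  0.014 ] tri [ 0.6236 -0.1835 -0.0076] [4.2204802525203096e-05, 4.220480252523551e-05] [14.7536  5.838  12.9638]
3082 [388.4842 183.0769] (64.38558959960938, 67.1366195678711) [ 0.5077 -0.2434  0.014 ] [ 0.4979 -0.2552  0.014 ] tri [ 0.5136 -0.231   0.0522] [0.002953944260449512, 0.002953944260449561] [2.8536 7.2839 6.9777]
4137 [491.9017  58.5577] (71.55901336669922, 82.46796417236328) [ 0.6057 -0.2769  0.014 ] [ 0.6056 -0.2763  0.014 ] tri [ 0.6056 -0.2767  0.0137] [0.000262670784492294, 0.0002626707844923925] [10.3946 14.2738 10.8268]
```

servo_tool(
  plan=[
    [[0,0,0,3.24,-0.1,0,0],[0,0,0,3.23,-0.07,0,0],[0,0,0,0,0,3,0],[0,0,0,0,0,3,0],[0,0,0,0,0,2.5,0],[0,0,0,0,0,1.5,0],[0,0,0,0,0,0.6,0],[0,0,0,0,0,0,0],[0,0,0,0,0,0,100],[0,0,0,0,0,0,255]],
  ],
  force=30,
)

```text
t: 5.38
ee_pos: [0.5276, -0.1487, 0.0175]
orientation: [[0.959, 0.284, 0.002], [0.284, -0.959, -0.0], [0.002, 0.001, -1.0]]
contact_force: [-0.5, -0.7, -0.3]
width: 0.748
gripper_force: 0.0
```

servo_tool(
  plan=[
    [[0,0,0,0,0,0,255],[0,0,0,0,0,0,255],[0,0,0,0,0,0,255],[0,0,0,0,0,0,255],[0,0,0,0,0,0,255],[0,0,0,0,0,0,255]],
  ],
)

```text
t: 5.88
ee_pos: [0.5275, -0.149, 0.0179]
orientation: [[0.959, 0.284, 0.002], [0.284, -0.959, -0.0], [0.002, 0.001, -1.0]]
contact_force: [-1.9, 1.5, 9.0]
width: 0.537
gripper_force: 29.3
```

servo_tool(
  plan=[
    [[0,0,0,0,0,-0.3,255],[0,0,0,0,0,-0.5,255],[0,0,0,0,0,-2,255],[0,0,0,0,0,-3,255],[0,0,0,0,0,-4,255],[0,0,0,0,0,-4,255],[0,0,0,0,0,-4,255],[0,0,0,0,0,0,255],[0,0,0,0,0,0,255],[0,0,0,0,0,0,255]],
  ],
)

```text
t: 6.72
ee_pos: [0.5261, -0.1489, 0.1942]
orientation: [[0.959, 0.284, -0.0], [0.284, -0.959, 0.0], [-0.0, -0.0, -1.0]]
contact_force: [0.6, -0.3, -2.7]
width: 0.539
gripper_force: 31.5
```

```bash
python3 - <<'E'
from h import *
np.set_printoptions(precision=4,suppress=True,linewidth=200)
s=env.observe(); im=env.grab_frame("wrist"); cv2.imwrite("pics/w5.png",im[:,:,::-1])
print(s["ee_pos"],s["contact_force"],s["width"],s["gripper_force"],np.array(s["orientation"]))
sc=env.grab_frame("scene"); p=proj(cam("scene"),s["ee_pos"]); print(p); x,y=p.astype(int)
a=cv2.resize(sc[y-60:y+60,x-60:x+60],(420,420),interpolation=2)
cv2.imwrite("pics/c2.png",np.hstack([cv2.resize(im[200:420,150:400],(380,334)),np.zeros((334,10,3),np.uint8),cv2.resize(a,(334,334))])[:,:,::-1])
E
```

```text
[ 0.5261 -0.1489  0.1942] [ 0.6284 -0.3094 -2.6741] 0.5388043959272488 31.4568305388093 [[ 0.9589  0.2838 -0.0002]
 [ 0.2838 -0.9589  0.0001]
 [-0.0002 -0.0001 -1.    ]]
[266.011  108.9776]
```

View pics/c2.png

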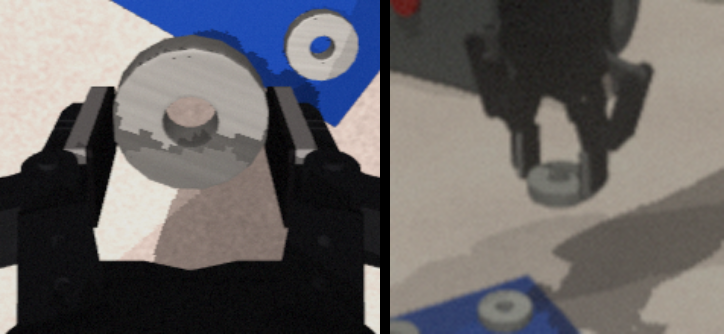

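Ring is held level and centred on the TCP axis (hole at crop (190,120), wrist ≈(275,279)). Carry it over the spindle.

servo_tool(
  plan=[
    [[0,0,0,1.3,-3.5,0,255],[0,0,0,1.3,-3.5,0,255],[0,0,0,1.3,-3.5,0,255],[0,0,0,1.3,-3.5,0,255],[0,0,0,1.3,-3.5,0,255],[0,0,0,1.3,-3.5,0,255],[0,0,0,1.3,-3.5,0,255],[0,0,0,1.3,-3.5,0,255],[0,0,0,1.3,-3.5,0,255],[0,0,0,1.3,-3.5,0,255]],
  ],
)

```text
t: 7.65
ee_pos: [0.551, 0.2251, 0.1925]
orientation: [[0.959, 0.284, -0.003], [0.284, -0.959, -0.001], [-0.003, 0.001, -1.0]]
contact_force: [0.2, 0.1, -1.7]
width: 0.535
gripper_force: 31.5
```

servo_tool(
  plan=[
    [[0,0,0,0,0,1,255],[0,0,0,0,0,1,255],[0,0,0,0,0,0.8,255],[0,0,0,0,0,0,255],[0,0,0,0,0,0,255],[0,0,0,0,0,0,255]],
  ],
)

```text
t: 8.15
ee_pos: [0.5522, 0.2222, 0.1663]
orientation: [[0.959, 0.282, -0.0], [0.282, -0.959, -0.0], [-0.0, 0.0, -1.0]]
contact_force: [-0.1, -0.1, -1.6]
width: 0.535
gripper_force: 31.5
```

```bash
python3 - <<'E'
from h import *
np.set_printoptions(precision=4,suppress=True,linewidth=200)
s=env.observe(); print(s["ee_pos"],s["contact_force"],shift(s,[.5517,.2252,.15]))
E
```

```text
[0.5522 0.2222 0.1663] [-0.1003 -0.0613 -1.6466] [ 0.0318 -0.3023  1.6344]
```

servo_tool(
  plan=[
    [[0,0,0,0.03,-0.3,0,255],[0,0,0,0,0,0.4,255],[0,0,0,0,0,0.4,255],[0,0,0,0,0,0.3,255],[0,0,0,0,0,0.3,255],[0,0,0,0,0,0.2,255],[0,0,0,0,0,0,255],[0,0,0,0,0,0,255]],
  ],
)

```text
t: 8.82
ee_pos: [0.5513, 0.2265, 0.1501]
orientation: [[0.959, 0.284, -0.0], [0.284, -0.959, -0.0], [-0.0, 0.0, -1.0]]
contact_force: [-0.5, 0.1, -1.9]
width: 0.533
gripper_force: 31.5
```

```bash
python3 - <<'E'
from h import *
np.set_printoptions(precision=4,suppress=True,linewidth=200)
s=env.observe(); print(s["ee_pos"],s["contact_force"],shift(s,[.5517,.2252,.15]))
w=env.grab_frame("wrist"); sc=env.grab_frame("scene")
cv2.imwrite("pics/w6.png",w[:,:,::-1]);cv2.imwrite("pics/s6.png",sc[:,:,::-1])
p=proj(cam("scene"),s["ee_pos"]);x,y=p.astype(int)
cv2.imwrite("pics/c3.png",np.hstack([cv2.resize(w[210:350,190:360],(405,334),interpolation=2),cv2.resize(sc[y-40:y+80,x-45:x+75],(380,334),interpolation=2)])[:,:,::-1])
E
```

```text
[0.5513 0.2265 0.1501] [-0.4555  0.1407 -1.8782] [-0.0021  0.1357  0.0133]
```

View pics/c3.png

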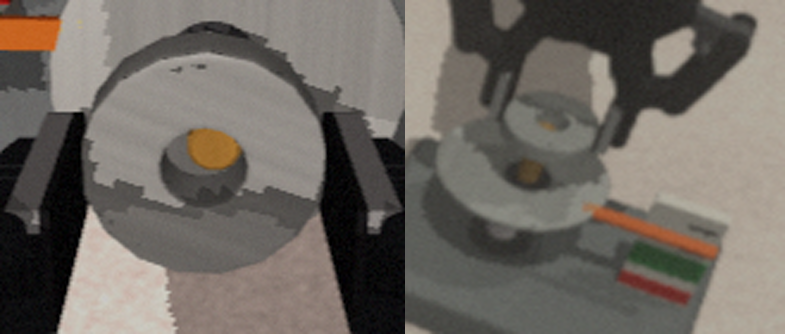

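The spindle cap shows through the hole, about 2 mm to the +y tool side (cap crop (214,149), hole (203,167)). Shift by that and go down.

servo_tool(
  plan=[
    [[0,0,0,0,0.18,0,255],[0,0,0,0,0,0,255],[0,0,0,0,0,0,255]],
  ],
)

```text
t: 9.17
ee_pos: [0.552, 0.2246, 0.1505]
orientation: [[0.959, 0.283, 0.0], [0.283, -0.959, 0.0], [0.0, 0.0, -1.0]]
contact_force: [0.6, 0.0, -2.7]
width: 0.536
gripper_force: 31.5
```

```bash
cat >> h.py <<'E'
def capoff(im,s,ztop):
    """cap seen in wrist picture -> its offset from the tool axis in tool mm (x,y), cap at world height ztop"""
    d=im.astype(int);d=d[...,0]-d[...,2]
    b=[x for x in blobs(d>75,30) if 235<x[1][0]<315 and 240<x[1][1]<310]
    if not b: return None
    b=max(b,key=lambda x:x[0]); C=cam("wrist",s); P=onz(C,b[1],ztop)
    return b[0],b[1],b[2],shift(s,P)*10
E
python3 - <<'E'
from h import *
np.set_printoptions(precision=4,suppress=True,linewidth=200)
s=env.observe(); w=env.grab_frame("wrist"); print(s["ee_pos"],s["contact_force"],shift(s,[.5517,.2252,.15]),capoff(w,s,.141)); cv2.imwrite("pics/w7.png",w[:,:,::-1])
print(capoff(cv2.imread("pics/w6.png")[:,:,::-1],s,.141))
E
```

```text
[0.552  0.2246 0.1505] [ 0.5657  0.0178 -2.6668] [-0.0137 -0.0668  0.0454] (np.int32(293), array([275.2799, 271.5904]), array([265, 264,  22,  17], dtype=int32), array([-0.9013, -0.4968,  9.4534]))
(np.int32(283), array([278.7809, 271.9046]), array([269, 264,  22,  17], dtype=int32), array([-1.0645,  1.1641,  9.4534]))
```

servo_tool(
  plan=[
    [[0,0,0,0,0,0.3,255],[0,0,0,0,0,0.4,255],[0,0,0,0,0,0.5,255],[0,0,0,0,0,0.5,255],[0,0,0,0,0,0.5,255],[0,0,0,0,0,0.5,255],[0,0,0,0,0,0.4,255],[0,0,0,0,0,0,255],[0,0,0,0,0,0,255]],
  ],
)

```text
t: 9.97
ee_pos: [0.5518, 0.2247, 0.119]
orientation: [[0.959, 0.284, -0.0], [0.284, -0.959, -0.0], [-0.001, 0.0, -1.0]]
contact_force: [-0.1, -0.8, -1.4]
width: 0.535
gripper_force: 31.5
```

servo_tool(
  plan=[
    [[0,0,0,0,0,0.3,255],[0,0,0,0,0,0.3,255],[0,0,0,0,0,0.3,255],[0,0,0,0,0,0.3,255],[0,0,0,0,0,0.2,255],[0,0,0,0,0,0,255],[0,0,0,0,0,0,255],[0,0,0,0,0,0,255]],
  ],
)

```text
t: 10.63
ee_pos: [0.5519, 0.2248, 0.1054]
orientation: [[0.959, 0.284, -0.0], [0.284, -0.959, 0.0], [-0.0, -0.0, -1.0]]
contact_force: [0.7, -0.5, -1.3]
width: 0.535
gripper_force: 31.6
```

```bash
python3 - <<'E'
from h import *
np.set_printoptions(precision=4,suppress=True,linewidth=200)
s=env.observe(); w=env.grab_frame("wrist"); sc=env.grab_frame("scene")
print(s["ee_pos"],s["contact_force"]); cv2.imwrite("pics/w8.png",w[:,:,::-1]);cv2.imwrite("pics/s8.png",sc[:,:,::-1])
# pointer travel in the scene picture: orange tip near the gauge
for f in("s6","s8"):
    im=cv2.imread(f"pics/{f}.png")[:,:,::-1].astype(int); H=hsv(im.astype(np.uint8)).astype(int)
    m=(im[...,0]-im[...,2]>70); print(f,[(b[0],b[1],b[2]) for b in blobs(m,20) if 400<b[1][0]<480 and 230<b[1][1]<310])
    g=(im[...,1]-im[...,0]>12)&(im[...,1]-im[...,2]>5); print([(b[0],b[1],b[2]) for b in blobs(g,20) if 420<b[1][0]<480 and 250<b[1][1]<310])
    r=(im[...,0]-im[...,1]>50)&(im[...,0]-im[...,2]<75); print([(b[0],b[1],b[2]) for b in blobs(r,20) if 420<b[1][0]<480 and 250<b[1][1]<310])
E
```

```text
[0.5519 0.2248 0.1054] [ 0.7442 -0.4866 -1.3451]
s6 [(np.int32(172), array([448.2558, 268.7267]), array([428, 260,  41,  18], dtype=int32))]
[(np.int32(167), array([452.4072, 280.0778]), array([441, 273,  25,  15], dtype=int32))]
[(np.int32(75), array([448.0533, 288.7733]), array([438, 284,  21,  11], dtype=int32))]
s8 [(np.int32(175), array([446.3143, 271.9886]), array([426, 263,  41,  19], dtype=int32))]
[(np.int32(117), array([451.9145, 280.9402]), array([441, 275,  23,  13], dtype=int32))]
[(np.int32(75), array([448.0533, 288.7733]), array([438, 284,  21,  11], dtype=int32))]
```

servo_tool(
  plan=[
    [[0,0,0,0,0,0.2,255],[0,0,0,0,0,0.2,255],[0,0,0,0,0,0,255],[0,0,0,0,0,0,115],[0,0,0,0,0,0,105],[0,0,0,0,0,0,85],[0,0,0,0,0,0,75],[0,0,0,0,0,0,75],[0,0,0,0,0,0,75],[0,0,0,0,0,0,75]],
  ],
)

```text
t: 11.57
ee_pos: [0.5519, 0.2248, 0.1013]
orientation: [[0.959, 0.284, 0.0], [0.284, -0.959, 0.0], [0.0, -0.0, -1.0]]
contact_force: [-0.7, 0.5, -0.3]
width: 0.702
gripper_force: 0.0
```

```bash
cat >> h.py <<'E'
def pointer(im):
    """orange pointer row at column 448 in scene picture (line fit), and travel increase px->m from projection"""
    a=im.astype(int); b=[x for x in blobs(a[...,0]-a[...,2]>70,60) if 420<x[1][0]<480 and 240<x[1][1]<310]
    if not b: return None
    b=max(b,key=lambda x:x[0]); ys,xs=np.nonzero(b[3]); k=np.polyfit(xs,ys,1); C=cam("scene")
    P=onz(C,(448,268),.1); d=proj(C,P-[0,0,.01])-proj(C,P)
    row=np.polyval(k,448); return row, d[1]-k[0]*d[0]
E
python3 - <<'E'
from h import *
s=env.observe(); w=env.grab_frame("wrist"); sc=env.grab_frame("scene"); cv2.imwrite("pics/w9.png",w[:,:,::-1]);cv2.imwrite("pics/s9.png",sc[:,:,::-1])
print(s["t"],s["ee_pos"],s["contact_force"],s["width"])
for f in("scene0","s6","s8","s9"): print(f,pointer(cv2.imread(f"pics/{f}.png")[:,:,::-1]))
E
```

```text
11.5667 [0.55191175 0.22481382 0.10134251] [-0.74835447  0.50336439 -0.28811204] 0.7023352630293511
scene0 (np.float64(268.6388071414558), np.float64(4.609299026909294))
s6 (np.float64(268.6265905461008), np.float64(4.613462713015212))
s8 (np.float64(272.6609747844395), np.float64(4.625956760737288))
s9 (np.float64(274.0548886739698), np.float64(4.620154536934659))
```

Ring 1 is on; the pointer sank 11.8 mm. Fetch the next ring.

servo_tool(
  plan=[
    [[0,0,0,0,0,-2,75],[0,0,0,0,0,-3.5,75],[0,0,0,0,0,-3.5,75],[0,0,0,-1,3.7,0,0],[0,0,0,-1,3.7,0,0],[0,0,0,-1,3.7,0,0],[0,0,0,-1,3.7,0,0],[0,0,0,-1,3.7,0,0],[0,0,0,-1,3.7,1,0],[0,0,0,-1,3.7,1,0]],
  ],
)

```text
t: 12.5
ee_pos: [0.5585, -0.0452, 0.1718]
orientation: [[0.959, 0.284, 0.002], [0.284, -0.959, -0.0], [0.002, 0.001, -1.0]]
contact_force: [0.4, 0.4, 0.3]
width: 0.997
gripper_force: 0.0
```

servo_tool(
  plan=[
    [[0,0,0,-1.05,3.7,1,0],[0,0,0,-1.05,3.7,1,0],[0,0,0,-1.05,3.7,1,0],[0,0,0,-1.05,3.7,1,0],[0,0,0,0,0,0.9,0],[0,0,0,0,0,0,0],[0,0,0,0,0,0,0],[0,0,0,0,0,0,0]],
  ],
)

```text
t: 13.17
ee_pos: [0.5605, -0.1957, 0.1227]
orientation: [[0.958, 0.286, 0.0], [0.286, -0.958, 0.001], [0.001, -0.001, -1.0]]
contact_force: [-0.3, -0.4, -0.9]
width: 1.002
gripper_force: 0.0
```

```bash
python3 - <<'E'
from h import *
np.set_printoptions(precision=4,suppress=True,linewidth=200)
sc=env.grab_frame("scene"); cv2.imwrite("pics/s10.png",sc[:,:,::-1]); print(pointer(sc))
s=env.observe(); im=env.grab_frame("wrist"); C=cam("wrist",s); cv2.imwrite("pics/w10.png",im[:,:,::-1])
x,e=wring(im,C,[.6225,-.1788,.014],0); P=onz(C,e[0],.013); print(s["ee_pos"],x[0],e,P,shift(s,P))
a=sc.astype(int)
g=(a[...,1]-a[...,0]>10)&(a[...,1]-a[...,2]>4); r=(a[...,0]-a[...,1]>45)&(a[...,0]-a[...,2]<75)
for n,m in(("g",g),("r",r)):
    for b in blobs(m,20):
        if 425<b[1][0]<475 and 255<b[1][1]<310:
            ys,xs=np.nonzero(b[3]); print(n,b[0],b[1],[(c,ys[xs==c].min(),ys[xs==c].max()) for c in(444,448,452,456,460) if (xs==c).any()])
print(a[262:300,448])
E
```

```text
(np.float64(274.07104208536), np.float64(4.622597802078987))
[ 0.5607 -0.1956  0.1229] 3357 ((277.8099365234375, 121.81138610839844), (68.29083251953125, 69.98804473876953), 5.435816764831543) [ 0.6215 -0.1787  0.013 ] [ 6.303   0.122  10.9992]
g 86 [451.7209 281.593 ] [(444, np.int64(277), np.int64(280)), (448, np.int64(279), np.int64(282)), (452, np.int64(280), np.int64(283)), (456, np.int64(282), np.int64(285)), (460, np.int64(283), np.int64(286))]
r 80 [448.2375 288.9375] [(444, np.int64(286), np.int64(289)), (448, np.int64(287), np.int64(290)), (452, np.int64(289), np.int64(292)), (456, np.int64(291), np.int64(293))]
[[114 111 102]
 [114 109 102]
 [116 112 104]
 [112 109 101]
 [115 112 104]
 [114 111 103]
 [115 110 102]
 [113 109 100]
 [116 110 102]
 [124 106  92]
 [144  96  70]
 [163  94  59]
 [164  92  57]
 [154  85  52]
 [127  73  49]
 [ 89  66  46]
 [ 59  65  45]
 [ 53  69  50]
 [ 48  65  47]
 [ 48  66  46]
 [ 56  69  54]
 [ 81  83  73]
 [ 93  93  84]
 [ 92  86  79]
 [ 99  76  69]
 [ 98  49  45]
 [100  42  40]
 [101  43  40]
 [104  52  48]
 [103  59  55]
 [ 95  78  72]
 [ 89  88  82]
 [ 82  85  79]
 [ 84  85  82]
 [ 90  89  87]
 [ 91  93  87]
 [ 92  93  88]
 [ 95  98  93]]
```

servo_tool(
  plan=[
    [[0,0,0,3.15,0.06,0,0],[0,0,0,3.15,0.06,0,0],[0,0,0,0,0,3,0],[0,0,0,0,0,3,0],[0,0,0,0,0,2.5,0],[0,0,0,0,0,1.5,0],[0,0,0,0,0,0.5,0],[0,0,0,0,0,0,0],[0,0,0,0,0,0,100],[0,0,0,0,0,0,255]],
  ],
  force=30,
)

```text
t: 14.1
ee_pos: [0.6218, -0.1804, 0.0189]
orientation: [[0.959, 0.284, 0.002], [0.284, -0.959, -0.0], [0.002, 0.001, -1.0]]
contact_force: [0.1, -0.2, 0.1]
width: 0.75
gripper_force: 0.0
```

servo_tool(
  plan=[
    [[0,0,0,0,0,0,255],[0,0,0,0,0,0,255],[0,0,0,0,0,0,255],[0,0,0,0,0,0,255],[0,0,0,0,0,0,255],[0,0,0,0,0,0,255]],
  ],
)

```text
t: 14.6
ee_pos: [0.6217, -0.1806, 0.0192]
orientation: [[0.959, 0.284, 0.003], [0.284, -0.959, -0.0], [0.002, 0.001, -1.0]]
contact_force: [-1.5, 1.1, 8.7]
width: 0.538
gripper_force: 29.4
```

servo_tool(
  plan=[
    [[0,0,0,0,0,-0.3,255],[0,0,0,0,0,-0.5,255],[0,0,0,0,0,-2,255],[0,0,0,0,0,-3,255],[0,0,0,0,0,-4,255],[0,0,0,0,0,-4,255],[0,0,0,0,0,-4,255],[0,0,0,0,0,0,255],[0,0,0,0,0,0,255]],
  ],
)

```text
t: 15.35
ee_pos: [0.622, -0.181, 0.1985]
orientation: [[0.959, 0.284, 0.005], [0.284, -0.959, -0.001], [0.005, 0.003, -1.0]]
contact_force: [-0.4, 0.8, -3.4]
width: 0.539
gripper_force: 31.4
```

```bash
python3 - <<'E'
from h import *
np.set_printoptions(precision=4,suppress=True,linewidth=200)
s=env.observe(); im=env.grab_frame("wrist"); cv2.imwrite("pics/w11.png",im[:,:,::-1])
print(s["ee_pos"],s["contact_force"],s["width"],s["gripper_force"],shift(s,[.5517,.2252,.17]))
E
```

```text
[ 0.622  -0.181   0.1985] [-0.4216  0.7632 -3.3555] 0.539390639850248 31.37254332192242 [  4.7675 -40.9492   2.7593]
```

servo_tool(
  plan=[
    [[0,0,0,0.43,-3.72,0,255],[0,0,0,0.43,-3.72,0,255],[0,0,0,0.43,-3.72,0,255],[0,0,0,0.43,-3.72,0,255],[0,0,0,0.43,-3.72,0,255],[0,0,0,0.43,-3.72,0,255],[0,0,0,0.43,-3.72,0,255],[0,0,0,0.43,-3.72,0,255],[0,0,0,0.43,-3.72,0,255],[0,0,0,0.43,-3.72,0,255]],
  ],
)

```text
t: 16.23
ee_pos: [0.5547, 0.1896, 0.1934]
orientation: [[0.959, 0.284, -0.003], [0.284, -0.959, -0.001], [-0.004, 0.0, -1.0]]
contact_force: [0.8, -0.1, -1.3]
width: 0.54
gripper_force: 31.4
```

servo_tool(
  plan=[
    [[0,0,0,0.43,-3.72,0,255],[0,0,0,0,0,1,255],[0,0,0,0,0,1.5,255],[0,0,0,0,0,1.5,255],[0,0,0,0,0,1,255],[0,0,0,0,0,0,255],[0,0,0,0,0,0,255],[0,0,0,0,0,0,255]],
  ],
)

```text
t: 16.9
ee_pos: [0.5501, 0.225, 0.1454]
orientation: [[0.959, 0.283, -0.0], [0.283, -0.959, -0.0], [-0.0, 0.0, -1.0]]
contact_force: [0.2, -0.9, -1.6]
width: 0.536
gripper_force: 31.5
```

```bash
python3 - <<'E'
from h import *
np.set_printoptions(precision=4,suppress=True,linewidth=200)
s=env.observe(); w=env.grab_frame("wrist"); print(s["ee_pos"],s["contact_force"],shift(s,[.5517,.2252,.14]),capoff(w,s,.129)); cv2.imwrite("pics/w12.png",w[:,:,::-1])
print(np.array(s["orientation"]))
E
```

```text
[0.5501 0.225  0.1454] [ 0.1583 -0.8805 -1.6008] [0.1539 0.0276 0.5447] (np.int32(150), array([276.6667, 265.1   ]), array([267, 261,  20,  10], dtype=int32), array([-1.057 ,  0.1925, 16.4474]))
[[ 0.959   0.2835 -0.0001]
 [ 0.2835 -0.959  -0.0001]
 [-0.0002  0.     -1.    ]]
```

servo_tool(
  plan=[
    [[0,0,0,0.16,0.04,-0.2,255],[0,0,0,0,0,0,255],[0,0,0,0,0,0,255],[0,0,0,0,0,0,255]],
  ],
)

```text
t: 17.28
ee_pos: [0.5518, 0.2254, 0.1477]
orientation: [[0.959, 0.284, 0.001], [0.284, -0.959, 0.0], [0.001, -0.0, -1.0]]
contact_force: [-0.0, -0.4, -2.1]
width: 0.536
gripper_force: 31.5
```

```bash
python3 - <<'E'
from h import *
np.set_printoptions(precision=4,suppress=True,linewidth=200)
s=env.observe(); w=env.grab_frame("wrist"); print(s["ee_pos"],s["contact_force"],shift(s,[.5519,.2248,.14]),capoff(w,s,.129)); cv2.imwrite("pics/w13.png",w[:,:,::-1])
cv2.imwrite("pics/c4.png",cv2.resize(w[210:350,190:360],(510,420),interpolation=2)[:,:,::-1])
E
```

```text
[0.5518 0.2254 0.1477] [-0.0081 -0.3805 -2.0764] [-0.0079  0.0585  0.7707] (np.int32(167), array([276.5329, 265.509 ]), array([267, 261,  20,  11], dtype=int32), array([-2.434 ,  0.1391, 18.7053]))
```

View pics/c4.png

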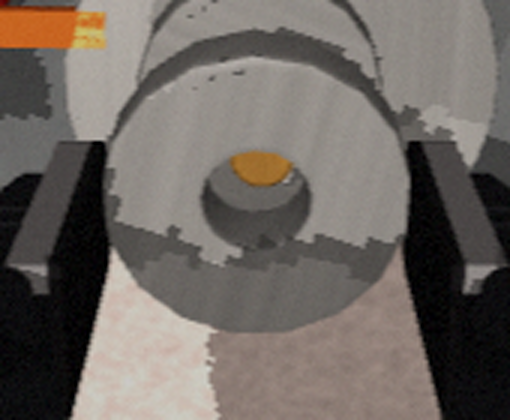

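Cap is visible through the hole at crop (262,168), hole centre (257,200), about 0.8 mm off in y. Correct and lower.

servo_tool(
  plan=[
    [[0,0,0,-0.02,0.07,0,255],[0,0,0,0,0,0.3,255],[0,0,0,0,0,0.4,255],[0,0,0,0,0,0.4,255],[0,0,0,0,0,0.4,255],[0,0,0,0,0,0.4,255],[0,0,0,0,0,0.4,255],[0,0,0,0,0,0.4,255],[0,0,0,0,0,0,255],[0,0,0,0,0,0,255]],
  ],
)

```text
t: 18.17
ee_pos: [0.5515, 0.2245, 0.12]
orientation: [[0.959, 0.284, -0.0], [0.284, -0.959, -0.0], [-0.001, 0.0, -1.0]]
contact_force: [0.6, -0.1, -1.5]
width: 0.537
gripper_force: 31.5
```

```bash
python3 - <<'E'
from h import *
s=env.observe(); sc=env.grab_frame("scene"); cv2.imwrite("pics/s14.png",sc[:,:,::-1]); print(s["ee_pos"],s["contact_force"],pointer(sc))
E
```

```text
[0.55153301 0.22454503 0.12000967] [ 0.62190101 -0.09690868 -1.51051076] (np.float64(274.0175261475887), np.float64(4.624593657624885))
```

servo_tool(
  plan=[
    [[0,0,0,0,0,0.3,255],[0,0,0,0,0,0.3,255],[0,0,0,0,0,0.3,255],[0,0,0,0,0,0.3,255],[0,0,0,0,0,0.3,255],[0,0,0,0,0,0,255],[0,0,0,0,0,0,255]],
  ],
)

```text
t: 18.8
ee_pos: [0.5516, 0.2246, 0.1052]
orientation: [[0.959, 0.284, -0.0], [0.284, -0.959, -0.0], [-0.0, 0.0, -1.0]]
contact_force: [0.2, 0.5, -0.2]
width: 0.535
gripper_force: 31.7
```

```bash
python3 - <<'E'
from h import *
s=env.observe(); sc=env.grab_frame("scene"); cv2.imwrite("pics/s15.png",sc[:,:,::-1]); print(s["ee_pos"],s["contact_force"],pointer(sc))
E
```

```text
[0.55157396 0.22461285 0.10515397] [ 0.20919512  0.53490222 -0.23665717] (np.float64(279.21750848571395), np.float64(4.621468794315652))
```

servo_tool(
  plan=[
    [[0,0,0,0,0,0,115],[0,0,0,0,0,0,105],[0,0,0,0,0,0,85],[0,0,0,0,0,0,75],[0,0,0,0,0,0,75],[0,0,0,0,0,-0.5,75],[0,0,0,0,0,-1.5,75],[0,0,0,0,0,-3,75],[0,0,0,0,0,-3.5,75],[0,0,0,0,0,-3.5,75]],
  ],
)

```text
t: 19.68
ee_pos: [0.5512, 0.2244, 0.2267]
orientation: [[0.959, 0.284, -0.001], [0.284, -0.959, -0.0], [-0.001, 0.0, -1.0]]
contact_force: [0.8, 0.1, 0.6]
width: 0.702
gripper_force: 0.0
```

servo_tool(
  plan=[
    [[0,0,0,-3.5,0,-1,0],[0,0,0,-3.5,0,0,0],[0,0,0,0,0,0,0],[0,0,0,0,0,0,0],[0,0,0,0,0,0,0],[0,0,0,0,0,0,0]],
  ],
)

```text
t: 20.18
ee_pos: [0.4854, 0.2051, 0.2354]
orientation: [[0.959, 0.284, 0.001], [0.284, -0.959, 0.0], [0.001, -0.0, -1.0]]
contact_force: [0.6, 0.5, -0.7]
width: 1.003
gripper_force: 0.0
```

```bash
python3 - <<'E'
from h import *
s=env.observe(); sc=env.grab_frame("scene"); w=env.grab_frame("wrist"); cv2.imwrite("pics/s16.png",sc[:,:,::-1]); cv2.imwrite("pics/w16.png",w[:,:,::-1]); print(s["t"],s["ee_pos"],pointer(sc))
cv2.imwrite("pics/c5.png",np.hstack([cv2.resize(sc[215:315,370:480],(440,400),interpolation=2),cv2.resize(w[20:240,150:350],(364,400),interpolation=2)[:,:355]])[:,:,::-1])
print(sc[272:294,448].tolist())
E
```

```text
20.1833 [0.48542051 0.20507176 0.23542667] (np.float64(279.85900882574083), np.float64(4.62175255610823))
[[110, 106, 98], [104, 104, 96], [86, 97, 80], [60, 81, 58], [54, 73, 48], [80, 72, 46], [132, 87, 56], [156, 87, 53], [157, 85, 51], [148, 80, 49], [125, 74, 49], [104, 78, 68], [91, 86, 78], [90, 87, 81], [90, 73, 68], [85, 49, 46], [83, 44, 41], [85, 42, 38], [90, 45, 41], [95, 55, 51], [93, 75, 68], [88, 86, 82]]
```

View pics/c5.png

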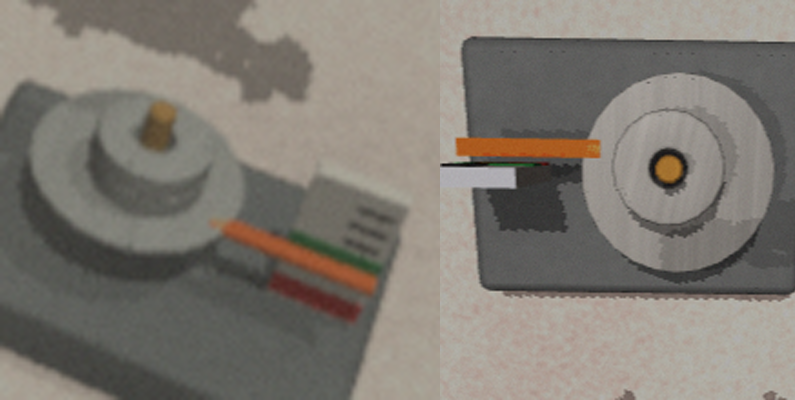

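Both rings lie flat round the spindle. The pointer looks inside the green, but parallax matters, so I intersect rays with the gauge-face and pointer planes and take a second spindle view.

servo_tool(
  plan=[
    [[0,0,0,3.5,0,0,0],[0,0,0,3.5,0,0,0],[0,0,0,0,0,0,0],[0,0,0,0,0,0,0],[0,0,0,0,0,0,0],[0,0,0,0,0,0,0]],
  ],
)

```text
t: 20.78
ee_pos: [0.551, 0.2244, 0.2349]
orientation: [[0.959, 0.284, -0.001], [0.284, -0.959, -0.0], [-0.001, 0.0, -1.0]]
contact_force: [0.3, 0.8, -0.6]
width: 0.998
gripper_force: 0.0
```

```bash
python3 - <<'E'
from h import *
np.set_printoptions(precision=4,suppress=True,linewidth=200)
L=lambda f:cv2.imread(f"pics/{f}.png")[:,:,::-1]
s=env.observe(); w=env.grab_frame("wrist"); cv2.imwrite("pics/w17.png",w[:,:,::-1])
R=np.array([[.959,.284,0],[.284,-.959,0],[0,0,-1.]])
s1=dict(ee_pos=np.array([.48542,.20507,.23543]),orientation=R)
def capw(im,C):
    a=im.astype(int); g=proj(C,[.5517,.2250,.118]); b=min(blobs(a[...,0]-a[...,2]>80,40),key=lambda x:np.abs(x[1]-g).sum())
    return cap(im,b[1],110,56)
C,C1=cam("wrist",s),cam("wrist",s1); w1=L("w16")
p,p1=capw(w,C),capw(w1,C1); print(p,p1,"spindle top",tri([ray(C,p[0]),ray(C1,p1[0])]))
# vertical planes: pointer and plate face, measured in plumb view w16
def vplane(a,b,C,o,d):  # plane through world points a,b vertical; intersect with ray
    n=np.array([-(b-a)[1],(b-a)[0],0]); return o+d*(n@(a-o))/(n@d)
im=w1.astype(int); H=hsv(w1).astype(int)
m=[x for x in blobs((im[...,0]-im[...,2]>80),200) if x[1][0]<250 and x[1][1]<160]; ys,xs=np.nonzero(max(m,key=lambda x:x[0])[3]); k=np.polyfit(xs,ys,1); print("pointer fit",k,xs.min(),xs.max())
# rows down column 178: pointer / face edge
print([(r,*im[r,178]) for r in range(92,128,2)])
S=cam("scene")
for zp in(.075,.08,.085):
    a,b=[onz(C1,(c,np.polyval(k,c)),zp) for c in(165,225)]
    for f in("scene0","s10","s16"):
        row=pointer(L(f))[0]; print(zp,f,"pointer",vplane(a,b,S,*ray(S,(448,row))))
for r in(111,112,113):
    a,b=[onz(C1,(c,r+k[0]*(c-178)),.114) for c in(172,190)]
    b=a+(lambda u:u)(np.array([*(onz(C1,(225,np.polyval(k,225)),.08)-onz(C1,(165,np.polyval(k,165)),.08))[:2],0]))
    print("green centre",r,vplane(a,b,S,*ray(S,(452.4,280.1))),"red",vplane(a,b,S,*ray(S,(448,289.0))))
E
```

```text
(array([275.246 , 203.0189]), np.float64(117.37037037037038)) (array([275.2984, 112.4325]), np.float64(147.96296296296296)) spindle top (array([0.5516, 0.2252, 0.1168]), [8.889485740838097e-05, 8.889485740840356e-05])
pointer fit [ 0.0173 97.4075] 159 237
[(92, np.int64(98), np.int64(99), np.int64(98)), (94, np.int64(96), np.int64(95), np.int64(94)), (96, np.int64(169), np.int64(88), np.int64(29)), (98, np.int64(172), np.int64(92), np.int64(32)), (100, np.int64(174), np.int64(92), np.int64(34)), (102, np.int64(172), np.int64(89), np.int64(29)), (104, np.int64(171), np.int64(90), np.int64(30)), (106, np.int64(89), np.int64(88), np.int64(90)), (108, np.int64(73), np.int64(74), np.int64(75)), (110, np.int64(35), np.int64(93), np.int64(45)), (112, np.int64(154), np.int64(151), np.int64(153)), (114, np.int64(177), np.int64(176), np.int64(181)), (116, np.int64(178), np.int64(175), np.int64(179)), (118, np.int64(174), np.int64(173), np.int64(177)), (120, np.int64(174), np.int64(172), np.int64(175)), (122, np.int64(171), np.int64(170), np.int64(174)), (124, np.int64(55), np.int64(55), np.int64(57)), (126, np.int64(54), np.int64(52), np.int64(52))]
0.075 scene0 pointer [0.5404 0.2924 0.0952]
0.075 s10 pointer [0.5395 0.2955 0.0833]
0.075 s16 pointer [0.5386 0.2988 0.0704]
0.08 scene0 pointer [0.5404 0.2924 0.0952]
0.08 s10 pointer [0.5395 0.2955 0.0833]
0.08 s16 pointer [0.5386 0.2988 0.0704]
0.085 scene0 pointer [0.5403 0.2924 0.0951]
0.085 s10 pointer [0.5395 0.2955 0.0833]
0.085 s16 pointer [0.5385 0.2988 0.0704]
green centre 111 [0.5296 0.3031 0.0656] red [0.5297 0.3026 0.0408]
green centre 112 [0.5289 0.303  0.0648] red [0.529  0.3025 0.04  ]
green centre 113 [0.5282 0.3028 0.064 ] red [0.5283 0.3024 0.0392]
```

Travel comes out at 29.2 mm from the spindle top and 29.5 mm from pointer against band. Both lie inside the green band (26–44 mm), so two rings suffice.

```bash
python3 - <<'E'
from h import *
sc=env.grab_frame("scene"); print(pointer(sc)); print(env.job_done())
E
```

```text
(np.float64(279.8632246578702), np.float64(4.623462298913477))
the job is handed in; nothing more can be done
None
```

Two rings lie flat in a stack around the spindle, the pointer rests at about 29 mm (green band 26–44 mm), the other two rings were left on the mat, and the job is handed in at about 21 s of the allowed 72 s.

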